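Change over a warm-air sample dryer and set its air to the middle click

ROBOT

A 7-joint arm with a two-finger parallel gripper is mounted at the origin on a cart in front of the work surface, level with it; the furniture and walls round the work are solid. World frame = base frame: x ahead of the robot, y to its left, z up, the work surface at z = 0. Lengths are in mm, angles in rad, forces in N, time in s.
With the tool pointing down it reaches from about 400 to 875 mm from the base axis. Payload 4.4 kg.
Tool frame: the origin (TCP) lies midway between the tips of the shut fingers; the grasp point (between the pads) lies manip.grip_depth behind it (manip.grip_depth is the distance from the TCP to the grasp point, in mm); z points along the fingers, y is the line along which they close (so a half turn about z gives the same grasp; the last joint's range is limited). The gripper opens to 85 mm and grips with 20 to 120 N. Pads are 22 mm wide; open, the fingers measure 114 mm over their backs; the gripper's body (76 mm by 85 mm) begins 54 mm behind the grasp point. The pads swing forward as they close: fully open they stand 13 mm farther back than shut.
Start: joints at [-1.194, 0.628, 0.038, 1.517, -0.027, 0.996, -0.02], TCP at [278.485, 587.336, 231.313] pointing down, gripper open.
Joint ranges: [-3.06, 3.06], [-0.37, 2.12], [-1.25, 1.32], [0.18, 2.47], [-1.1, 4.24], [0.23, 1.98], [-2.94, 2.94]. Speed limits (rad/s): [2.57, 2.57, 3.14, 3.14, 3.14, 3.14, 3.14].

INTERFACE

Orientations are given as a unit quaternion [x, y, z, w].
In Python, from bench import manip, viewer gives the robot as it stands.
- The arm moves only by the tool step_arm, never from a script. Its arguments are lists of equal length, an entry for each row: "gripper": the finger opening in m, from 0 to 0.0854; "slide": the shift along the tool's x, y, z in m, a list of three; "spin": the turn about the tool's z in degrees. A call has 1 to 10 rows; each row is the pose to reach, as a shift and turn from the pose commanded when the call began, along the tool's axes at that moment; what a row does not reach only later rows make up. A row lasts 1/10 s, in which the tool goes at most 50 mm and 8.59 degrees, less where a joint would pass 70% of its speed; a pose out of reach is approached as far as the arm can. A call with a gripper value outside its range is refused whole. The fingers move at their own pace and stop on an object; "grip_force" is the grip in N (left out, the last holds). Time passes only in rows, so rows that repeat a pose let the fingers close. It gives the time, the measured TCP pose, the force, the opening and the grip force at its end, in the units of the state.
- manip.read_state(): the state, without advancing time (a new reading comes with each control period).
- viewer.snapshot(name): name is "scene" or "top"; returns a dict with "image" (480x640x3 uint8, red, green, blue), "depth" (480x640 float32, mm along the optical axis (not along the pixel's ray), 0 where there is no reading), "fovy" (degrees; the focal length in pixels is half the picture's height over the tangent of half this angle, whatever the lens; pixels are square), "cx", "cy" (the principal point, pixels), "origin" and "orientation" of the camera in the world. Camera axes: x right, y down, z forward; pixel columns grow to the right and rows downward; lengths in mm; the calibration is good to about 2 mm. A picture is of the moment at which its call begins.
- manip.finish_job(): hands the job in; it is judged then, once.
Trained networks look in the newest picture that a camera, given by its name, has taken for a name from the list of things; names that differ only in an ending like _2 or _b are one class to them, and where a whole thing is asked for, a point or a joint stands for the part that bears it (a point fixed in the world has none). Each returns a list of dicts, best first, with "confidence" (0 to 1); they miss things now and then, are a little off and sometimes report something else, mostly with a low value. They report only what shows in the picture. A call takes as long as a camera call. They do not tell look-alikes from the thing itself.
- viewer.boxes_of(camera, target): "rect" ([centre column, centre row, width, height] in pixels, round what is visible of it).
The state is a dict: "time": time; "joint_pos": joint angles; "joint_velocities": joint speeds; "tau": joint torques, N m; "tool_pos": TCP position; "orientation": TCP orientation; "force": force on the tool from outside, world axes, zero at the start; "moment": the same for the moment, N m; "opening": opening from 0.0 (shut) to 1.0 (fully open); "gripper_force": force on a finger pad.
Only numpy, scipy, OpenCV 4.12 (cv2) and the standard library are available. Lean on these libraries where they do the work, as an engineer would, in place of code of your own. Each camera call takes 0.05 s, during which the arm holds its last target. There are 200 camera calls.

TASK

Change the warm-air dryer over from its canister to the soil tins. First push the red-knobbed air rod fully in to shut the air, then lift the steel canister off the dryer by its handle and set it upright on the round blue mat beside it, no part hanging over the edge; stand every open tin of soil flat on the dryer's perforated plate inside the rim, not stacked, and only then pull the air rod out to its middle click and press the green button to start the drying timer. Leave the lidded tins and everything else on the bench where they are.

Things in the scene. Friction and masses are not known exactly. Their poses are not given: they have to be found in the camera images.
- dryer: white low housing of the warm-air dryer, 230 (own x) x 240 (own y) x 74 mm, fixed; origin at the centre of its underside on the bench, own z up, front (black panel with the air rod) faces its own -x. Does not move; stands on the left or on the right of the mat and may be turned a little
- plate (a point): centre of the dryer's round perforated plate, on its upper face, 74 mm above the bench; axes as the dryer's. The plate is flat, 210 mm across inside a steel rim that stands 8 mm above it (rim 4 mm thick)
- air_rod (a joint): push-pull air rod of the dryer, m: 0 = pulled fully out (full air, as at the start), 0.020 = middle click (half air), 0.040 = pushed fully in (air shut). Spring clicks hold it at these three places: it takes about 5 to 8 N to leave one and it snaps to the next within 1 mm when let go nearby. Limits are hard stops. A black ring on the rod stands just clear of the brass nut at the middle click, is hidden in the nut when shut, and stands 20 mm in front of the nut when fully out
- rod_knob (a point): centre of the red knob on the air rod's outer end, 42 mm above the bench; the knob is 24 mm across and 26 mm long, its axis along the dryer's own x; it moves along the dryer's own +x as the rod is pushed in. Its centre is 55 mm in front of the dryer's housing when shut, 95 mm when fully out
- canister: closed steel drying canister, 190 mm across (197 at the lid), 100 mm to the lid, 0.5 to 0.9 kg, loose; origin at the centre of its underside, own z up. At the start it stands on the dryer's plate within the rim (about 10 mm room all round when centred)
- handle (a point): middle of the straight black sleeve of the canister's arched handle, 154 mm above the canister's underside and over its centre; the sleeve is 15 mm thick and 84 mm long, along the canister's own y; the clear height below it to the lid is about 45 mm
- start (a joint): green spring push button of the drying timer on the dryer's top, at the front left corner (94 mm in front of and 99 mm to the left of the dryer's centre, along its own -x and +y), pressed straight down; m: 0 = up, 0.006 = fully down (about 4 N, springs back); it counts as pressed beyond 0.004
- start_top (a point): top of the green button when up: 18 mm across, centre of its upper face
- mat_top (a point): centre of the upper face of the round blue silicone heat mat, 240 mm across and 6 mm thick, fixed to the bench
- tin_a: open white soil tin with a round wall, 56 mm across, 30 mm tall, 45 g, loose, filled with brown soil (solid: grasp round the outside); origin at the centre of its underside, own z up. Absent (None) in some starts
- tin_b: open white soil tin with a round wall, 56 mm across, 30 mm tall, 45 g, loose, filled with brown soil (solid: grasp round the outside); origin at the centre of its underside, own z up. Absent (None) in some starts
- tin_c: open white soil tin with a round wall, 56 mm across, 30 mm tall, 45 g, loose, filled with brown soil (solid: grasp round the outside); origin at the centre of its underside, own z up. Absent (None) in some starts
- tin_d: open white soil tin with a round wall, 56 mm across, 30 mm tall, 45 g, loose, filled with brown soil (solid: grasp round the outside); origin at the centre of its underside, own z up. Absent (None) in some starts
- lidded_tin_a: first lidded white tin, 58 mm across, 34 mm tall, closed; a bystander; origin at the centre of its underside
- lidded_tin_b: second lidded white tin, same; a bystander; origin at the centre of its underside
- brush: wooden dusting brush lying flat along its own y, 41 x 167 x 13 mm; a bystander; origin at the centre of its underside
- steel_spatula: spatula with wooden handle lying along its own y, 16 x 188 x 12 mm; a bystander; origin at the centre of its underside
- kitchen_timer: white digital timer, 62 x 62 x 19 mm; a bystander; origin at the centre of its underside
Mind the look-alikes: they are no part of the job. What is shaped like the tin_d but orange is not meant. Leave any turquoise or yellow look-alike of the tin_b alone.

How it is judged:
By the outcome, as a careful person would: the job done as asked, in the order asked, and still so for the second after the job is handed in, with the robot touching nothing.
Of tin_a, tin_b, tin_c, tin_d only 2 to 4 are there at a start; the rules pass over those that are not, and their reading is None.
At some moment in a run one of tin_a, tin_b, tin_c, tin_d may be knocked a few centimetres aside while the robot is not near it.
Once in a run the grip may slacken for a moment while it holds something.
It also fails if it takes over 210 s, if anything falls off the work surface, if the arm or the gripper's body presses on something with over 40 N, if the wrist force passes 120 N, or if a joint passes its speed limit or range.

## Working session

There is one attempt and no reset: what is moved stays moved. The work goes in short steps, Python scripts to look and compute and a tool call to move; the robot and the scene stay as the last step left them, time stands still between calls to the robot, and variables do not carry over. Pictures are saved under pics/ and viewed, at most 14 in all, crops included, and the job is handed in when it is done.

Besides the shell and the picture viewer there is one more tool, called after "Call:" as a command line: name --pt "numbers of a row" for each row, then --argument value for the rest. step_arm: Moves the arm, as the interface text tells. Its arguments: {"type":"object","properties":{"gripper":{"type":"array","items":{"type":"number"}},"slide":{"type":"array","items":{"type":"array","items":{"type":"number"}}},"spin":{"type":"array","items":{"type":"number"}},"grip_force":{"type":"number"}},"required":["gripper","slide","spin"]}

```bash
ls; mkdir -p pics; cat > h.py <<'E'
import numpy as np, cv2
from scipy.spatial.transform import Rotation as R
from bench import manip, viewer
def snap(n,f=None):
    s=viewer.snapshot(n)
    if f: cv2.imwrite('pics/'+f,s['image'][:,:,::-1])
    return s
def cloud(s):
    f=240/np.tan(np.radians(s['fovy'])/2); v,u=np.mgrid[:480,:640]; d=s['depth']
    p=np.stack([(u-s['cx'])/f*d,(v-s['cy'])/f*d,d],-1)
    q=p@R.from_quat(s['orientation']).as_matrix().T+np.array(s['origin']); q[d==0]=np.nan
    return q
def tool(dw):  # world mm -> tool axes mm
    st=manip.read_state(); return R.from_quat(st['orientation']).inv().apply(dw)
E
python3 - <<'E'
from h import *
for n in('scene','top'):
    s=snap(n,n+'1.png'); print(n,s['fovy'],s['cx'],s['cy'],s['origin'],s['orientation'])
    np.savez(n+'1.npz',c=cloud(s),im=s['image'])
st=manip.read_state(); print(st, manip.grip_depth); print(R.from_quat(st['orientation']).as_matrix().round(3))
E
```

```text
pics
scene 45.28090078449587 324.9231725260997 247.2677704008791 [-162.11274147 -999.59815429 1067.13179934] [ 0.86946002 -0.24519423  0.11999998 -0.41172694]
top 52.76935424942555 329.8244934808661 240.65532896431364 [ 244.63315097  -41.40517744 1404.60646869] [ 0.71226029 -0.69648174  0.05978495 -0.06343672]
{'time': 0.1, 'joint_pos': array([-1.19378886,  0.62923822,  0.03842336,  1.51824499, -0.02704273,
        0.99629065, -0.01997776]), 'joint_velocities': array([ 0.00148187, -0.00128477,  0.00056758, -0.0023544 ,  0.00036488,
        0.00192978, -0.00194041]), 'tau': array([ 3.04119414e-03, -5.64535975e+01,  1.23046428e+00, -1.93975210e+01,
        1.12814549e-02,  5.30816716e-03, -9.71583347e-06]), 'tool_pos': array([278.22683699, 586.84233291, 230.49798129]), 'orientation': array([ 2.19591031e-01,  9.75591659e-01, -8.08451945e-04, -1.98958385e-04]), 'force': array([ 0.28316484,  0.1921047 , -0.08068128]), 'moment': array([ 0.00383345, -0.0410938 , -0.03197134]), 'gripper_force': 0.0, 'opening': 0.9983285865986643} 18.700000000000003
[[-0.904  0.428 -0.001]
 [ 0.428  0.904 -0.001]
 [ 0.    -0.002 -1.   ]]
```

View pics/top1.png

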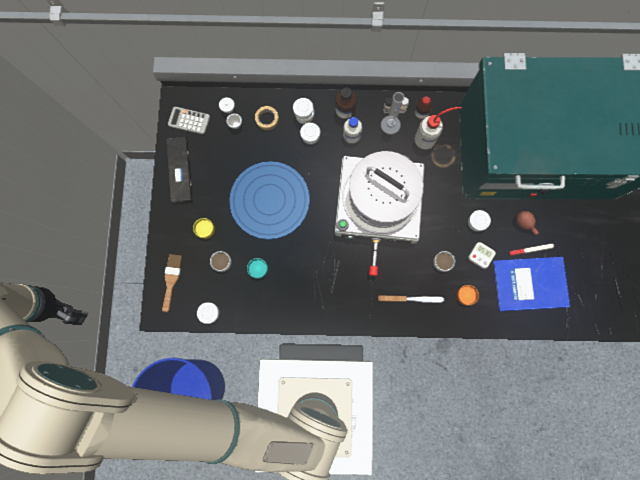

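View pics/scene1.png

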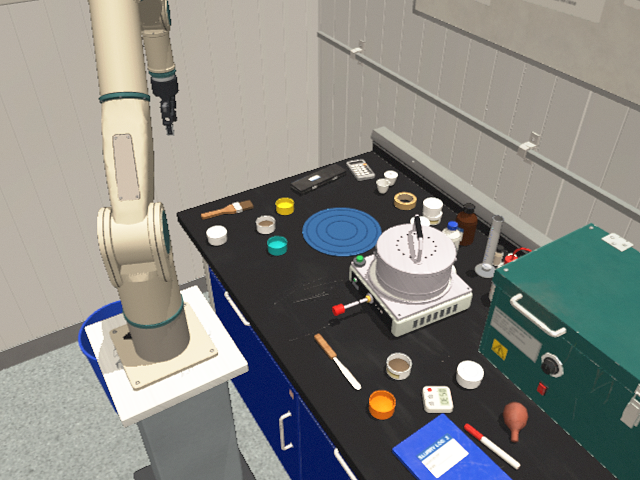

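The top view shows open brown tins at (220,261) and (444,261). Possible look-alikes are yellow (204,228), turquoise (257,268), orange (468,295), lidded white (207,313) and (480,220), white cups (226,104) and (234,121), and white jars (303,110) and (310,133). I'll check these in one crop and measure.

```bash
python3 - <<'E'
from h import *
z=np.load('top1.npz');c=z['c'];im=z['im']
a=cv2.resize(im[85:335,155:355],None,fx=2.3,fy=2.3,interpolation=3)
b=cv2.resize(im[190:310,340:500],None,fx=2,fy=2,interpolation=3)
o=np.zeros((575,785,3),np.uint8);o[:a.shape[0],:460]=a;o[:240,462:782]=b
y=np.load('scene1.npz')['im'];e=cv2.resize(y[255:325,325:395],None,fx=4,fy=4,interpolation=3);o[250:530,462:742]=e
cv2.imwrite('pics/crop.png',o[:,:,::-1])
for n,(u,v) in dict(tin1=(220,261),tin2=(444,261),yel=(204,228),tur=(257,268),ora=(468,295),lidA=(207,313),lidB=(480,220),cup=(226,104),cup2=(234,121),j1=(303,110),j2=(310,133),mat=(270,200),bench=(300,280),knob=(374,271),btn=(343,225),handle=(388,182)).items(): print(n,c[v,u].round(1))
hsv=cv2.cvtColor(im,cv2.COLOR_RGB2HSV)
def reg(m,n):
    p=c[m]; p=p[~np.isnan(p).any(1)]; print(n,len(p),np.median(p,0).round(1),p.min(0).round(1),p.max(0).round(1),((p.min(0)+p.max(0))/2).round(1)); return p
X,Y,Z=c[...,0],c[...,1],c[...,2]
U=np.arange(640)[None]+0*X; V=np.arange(480)[:,None]+0*X
box=lambda u,v,r:(abs(U-u)<r)&(abs(V-v)<r)
reg(box(270,200,50)&(hsv[...,0]>95)&(hsv[...,0]<120)&(hsv[...,1]>100)&(Z<15),'mat')
for u,v in((220,261),(444,261),(207,313),(480,220)):reg(box(u,v,16)&(Z>20),'tin')
reg(box(374,270,9)&(hsv[...,1]>150)&((hsv[...,0]<10)|(hsv[...,0]>170)),'knob')
reg(box(343,225,8)&(hsv[...,0]>45)&(hsv[...,0]<85)&(hsv[...,1]>100),'btn')
p=reg(box(385,200,50)&(Z>165)&(Z<180),'lid')
p=reg(box(388,182,40)&(Z>215)&(hsv[...,2]<90),'sleeve'); r=cv2.minAreaRect(p[:,:2].astype(np.float32));print(r)
p=reg(box(380,200,60)&(Z>64)&(Z<90),'dryer');print(cv2.minAreaRect(p[:,:2].astype(np.float32)))
print(viewer.boxes_of('top','tin_a'))
E
```

```text
tin1 [422.2 284.5  18.6]
tin2 [ 436.5 -362.    19.2]
yel [517.9 336.9  20.4]
tur [404.3 176.7  17.9]
ora [ 340.4 -428.7   18.4]
lidA [272.5 307.5  36.9]
lidB [ 557.1 -465.8   31.1]
cup [891.7 288.5  50.4]
cup2 [857.8 271.5   5.6]
j1 [869.9  56.2  66.5]
j2 [811.2  35.1  36.2]
mat [610.6 150.    4.4]
bench [3.741e+02 5.270e+01 1.000e-01]
knob [ 399.4 -157.7   50.5]
btn [520.6 -67.4  92.8]
handle [ 606.3 -176.6  225. ]
mat 4917 [610.2 152.7   5.1] [492.6  33.3 -10. ] [735.8 273.   14.9] [614.2 153.2   2.4]
tin 110 [422.6 285.9  23.6] [394.5 255.7  20. ] [450.  311.6  34.1] [422.2 283.7  27.1]
tin 117 [ 436.4 -361.3   24. ] [ 408.8 -386.7   20. ] [ 464.3 -331.1   33.1] [ 436.5 -358.9   26.6]
tin 353 [274.7 308.3  33.3] [247.4 279.4  22.1] [303.4 338.   41. ] [275.4 308.7  31.6]
tin 328 [ 557.2 -463.1   32.3] [ 529.8 -492.4   22.4] [ 587.4 -434.2   40.8] [ 558.6 -463.3   31.6]
knob 78 [ 400.8 -155.    51.1] [ 388.9 -171.3   -5.4] [ 414.3 -143.8   61.1] [ 401.6 -157.5   27.8]
btn 31 [524.7 -64.7  93.3] [517.6 -73.1  85. ] [531.8 -59.   98.8] [524.7 -66.   91.9]
lid 3775 [ 608.  -174.9  171.3] [ 517.1 -273.3  165. ] [710.7 -79.7 179.7] [ 613.9 -176.5  172.4]
sleeve 109 [ 609.9 -177.9  233.2] [ 588.5 -211.1  227.6] [ 636.9 -142.6  240.4] [ 612.7 -176.9  234. ]
((612.1342163085938, -177.1151885986328), (78.59441375732422, 10.603729248046875), 57.14205551147461)
dryer 2040 [ 541.3 -107.7   73.3] [ 491.9 -322.8   64.1] [782.1 -45.7  89.9] [ 637.  -184.3   77. ]
((644.4505615234375, -184.06629943847656), (255.93678283691406, 295.4574279785156), 85.66822052001953)
[{'rect': [204.8, 228.4, 25.1, 16.2], 'confidence': 0.85}, {'rect': [219.5, 262.3, 18.0, 18.4], 'confidence': 0.83}, {'rect': [465.2, 297.1, 23.0, 21.0], 'confidence': 0.8}, {'rect': [441.6, 259.1, 20.4, 21.0], 'confidence': 0.63}, {'rect': [257.2, 268.9, 20.4, 25.4], 'confidence': 0.6}]
```

View pics/crop.png

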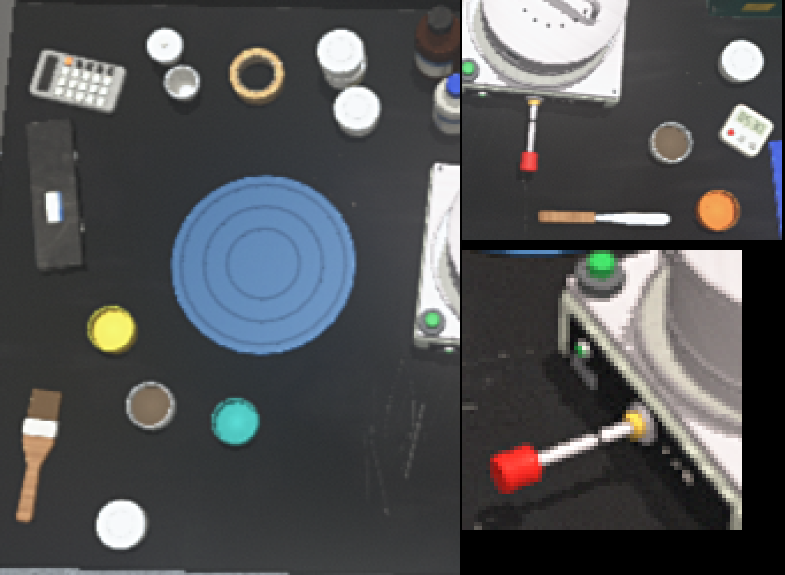

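Confirmed: the only open brown tins are (220,261) and (444,261). The coloured ones are look-alikes, and the white ones are lidded or not tins. Next I'll fix the dryer's pose.

```bash
python3 - <<'E'
from h import *
from scipy.optimize import minimize
z=np.load('top1.npz');c=z['c'];im=z['im'];hsv=cv2.cvtColor(im,cv2.COLOR_RGB2HSV)
m=(c[...,2]>66)&(c[...,2]<79)&(hsv[...,1]<60)&(hsv[...,2]>120)
m[:150]=0;m[245:]=0;m[:,:330]=0;m[:,430:]=0
n,l,s,_=cv2.connectedComponentsWithStats(m.astype(np.uint8)); k=1+s[1:,4].argmax(); p=c[l==k][:,:2]; print(s[k])
best=[]
for d in np.arange(-20,20,.5):
    a=np.radians(d);q=p@np.array([[np.cos(a),-np.sin(a)],[np.sin(a),np.cos(a)]])
    lo,hi=np.percentile(q,.5,0),np.percentile(q,99.5,0); best.append((np.prod(hi-lo),d,hi-lo,(lo+hi)/2))
for b in sorted(best,key=lambda b:b[0])[:4]:
    a=np.radians(b[1]);Rm=np.array([[np.cos(a),-np.sin(a)],[np.sin(a),np.cos(a)]]);C=Rm@b[3]
    print(b[1],b[2],C.round(1),'btn',(Rm@[-94,99]+C).round(1),'knob',(Rm@[-210,0]+C).round(1))
# scene view cross-check of key points
s=np.load('scene1.npz');c2=s['c'];h2=cv2.cvtColor(s['im'],cv2.COLOR_RGB2HSV)
for nm,mm in (('knob',(h2[...,1]>180)&((h2[...,0]<6)|(h2[...,0]>174))&(abs(c2[...,0]-400)<40)&(abs(c2[...,1]+157)<40)),('btn',(h2[...,0]>45)&(h2[...,0]<80)&(h2[...,1]>130)&(c2[...,2]>70)&(abs(c2[...,0]-525)<40)&(abs(c2[...,1]+66)<30)),
 ('lid',(c2[...,2]>167)&(c2[...,2]<179)&(abs(c2[...,0]-613)<120)&(abs(c2[...,1]+176)<115))):
    q=c2[mm];print(nm,len(q),np.median(q,0).round(1),np.percentile(q,2,0).round(1),np.percentile(q,98,0).round(1))
E
```

```text
[ 336  156   85   83 1605]
-5.0 [219.93874953 231.46257073] [ 609.9 -170.9] btn [524.9 -64.1] knob [ 400.7 -152.6]
-4.5 [220.81943031 230.64135343] [ 610.3 -170.9] btn [524.4 -64.8] knob [ 401.  -154.4]
-5.5 [219.58881537 232.36388794] [ 609.1 -170.9] btn [525.1 -63.4] knob [ 400.1 -150.8]
-4.0 [222.02496323 230.17944282] [ 610.5 -170.7] btn [523.7 -65.4] knob [ 401.1 -156.1]
knob 107 [ 399.4 -163.2   47.5] [ 388.3 -171.5    4.5] [ 418.4 -138.1   54.6]
btn 33 [522.3 -73.   92.6] [516.5 -82.1  85.5] [532.5 -62.6  96.6]
lid 2747 [ 604.9 -191.   171.3] [ 524.8 -270.1  167.4] [698.1 -97.2 176. ]
```

```bash
cat >> h.py <<'E'
def yaw():
    m=R.from_quat(manip.read_state()['orientation']).as_matrix(); return np.degrees(np.arctan2(m[1,1],m[0,1]))
def go(*w):  # world targets (x,y,z[,yaw of tool y]) -> shifts (m) and spins in tool axes from now
    st=manip.read_state(); y0=yaw(); p0=np.array(st['tool_pos'])
    print('t',round(st['time'],1),'tcp',p0.round(1),'yaw',round(y0,1),'F',np.round(st['force'],1),'open',round(st['opening'],3),'gf',round(st['gripper_force'],1))
    for k in w:
        s=(y0-k[3]+90)%180-90 if len(k)>3 else 0
        print((tool(np.array(k[:3])-p0)/1000).round(4).tolist(),round(s,1))
E
python3 -c "
from h import *
go((420,350,235,85.5),(480,50,235,85.5),(401.5,-157,120,85.5),(401.5,-157,17,85.5))"
```

```text
t 0.1 tcp [278.3 586.9 230.6] yaw 64.6 F [-0.5  0.1  1.1] open 1.001 gf 0.0
[-0.2296, -0.1534, -0.0042] -20.9
[-0.4123, -0.3987, -0.0038] -20.9
[-0.4301, -0.6192, 0.1115] -20.9
[-0.4301, -0.6191, 0.2145] -20.9
```

Call:
step_arm --gripper '[0.0854,0.0854,0.0854,0.0854,0.0854,0.0854,0.0854,0.0854,0.0854,0.0854]' --pt "-0.23 -0.153 0" --pt "-0.23 -0.153 0" --pt "-0.23 -0.153 0" --pt "-0.23 -0.153 0" --pt "-0.23 -0.153 0" --pt "-0.23 -0.153 0" --pt "-0.412 -0.399 0" --pt "-0.412 -0.399 0" --pt "-0.412 -0.399 0" --pt "-0.412 -0.399 0" --spin '[-8,-16,-20.9,-20.9,-20.9,-20.9,-20.9,-20.9,-20.9,-20.9]'

```text
time: 1.15
tool_pos: [459.3, 152.3, 231.3]
orientation: [0.039, 0.999, -0.0, 0.0]
force: [1.4, 0.8, 0.7]
opening: 1.006
gripper_force: 0.0
```

```bash
python3 -c "
from h import *
go((480,50,235,85.5),(401.5,-157,120,85.5),(401.5,-157,17,85.5))"
```

```text
t 1.1 tcp [459.3 152.3 231.3] yaw 85.5 F [1.4 0.8 0.7] open 1.006 gf 0.0
[-0.0286, -0.1004, -0.0037] 0.0
[0.0336, -0.3129, 0.1113] 0.0
[0.0336, -0.3129, 0.2143] 0.0
```

Call:
step_arm --gripper '[0.06,0.06,0.06,0.06,0.06,0.06,0.06,0.06,0.06,0.06]' --pt "-0.02 -0.05 0" --pt "-0.02 -0.1 0" --pt "0 -0.15 0.02" --pt "0.02 -0.2 0.04" --pt "0.034 -0.25 0.07" --pt "0.034 -0.29 0.1" --pt "0.034 -0.313 0.111" --pt "0.034 -0.313 0.111" --pt "0.034 -0.313 0.111" --pt "0.034 -0.313 0.111" --spin '[0,0,0,0,0,0,0,0,0,0]'

```text
time: 2.15
tool_pos: [401.6, -154.1, 120.6]
orientation: [0.038, 0.999, 0.0, 0.0]
force: [0.1, 0.3, -0.2]
opening: 0.701
gripper_force: 0.0
```

```bash
python3 -c "
from h import *
go((401.5,-157,17,85.5))
s=snap('scene');cv2.imwrite('pics/k.png',cv2.resize(s['image'][180:380,240:440],None,fx=3,fy=3)[:,:,::-1])"
```

```text
t 2.1 tcp [ 401.6 -154.1  120.6] yaw 85.6 F [ 0.1  0.3 -0.2] open 0.701 gf 0.0
[-0.0001, -0.0029, 0.1036] 0.1
```

View pics/k.png

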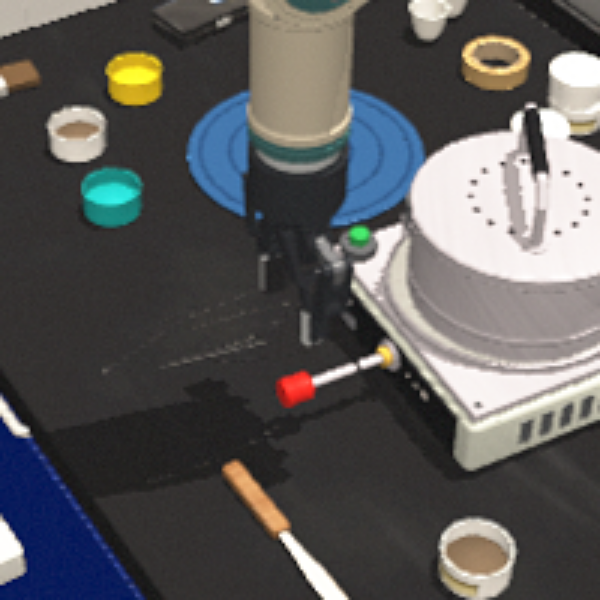

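The gripper hovers above the red knob, which is at crop pixel (295,388). I'll descend and grip.

Call:
step_arm --gripper '[0.06,0.06,0.06,0.06,0,0,0,0,0,0]' --pt "0 -0.003 0.04" --pt "0 -0.003 0.08" --pt "0 -0.003 0.1035" --pt "0 -0.003 0.1035" --pt "0 -0.003 0.1035" --pt "0 -0.003 0.1035" --pt "0 -0.003 0.1035" --pt "0 -0.003 0.1035" --pt "0 -0.003 0.1035" --pt "0 -0.003 0.1035" --spin '[0,0,0,0,0,0,0,0,0,0]' --grip_force 40

```text
time: 3.2
tool_pos: [401.0, -156.5, 17.1]
orientation: [0.038, 0.999, 0.001, 0.0]
force: [0.4, 5.9, -7.6]
opening: 0.27
gripper_force: 39.9
```

```bash
python3 -c "
from h import *
go((401.6+41,-157-3,17,85.5))"
```

```text
t 3.2 tcp [ 401.  -156.5   17.1] yaw 85.6 F [ 0.4  5.9 -7.6] open 0.27 gf 39.9
[-0.0417, -0.0003, 0.0001] 0.1
```

Call:
step_arm --gripper '[0,0,0,0,0,0,0,0,0,0]' --pt "-0.007 0 0" --pt "-0.014 0 0" --pt "-0.021 0 0" --pt "-0.028 0 0" --pt "-0.034 0 0" --pt "-0.039 0 0" --pt "-0.041 0 0" --pt "-0.042 0 0" --pt "-0.042 0 0" --pt "-0.042 0 0" --spin '[0,0,0,0,0,0,0,0,0,0]'

```text
time: 4.2
tool_pos: [440.0, -159.7, 17.0]
orientation: [0.038, 0.999, 0.0, -0.002]
force: [-4.3, 6.5, -2.0]
opening: 0.27
gripper_force: 40.7
```

```bash
python3 -c "
from h import *
go((0,0,0))"
```

```text
t 4.2 tcp [ 440.  -159.7   17. ] yaw 85.6 F [-4.3  6.5 -2. ] open 0.27 gf 40.7
[0.4509, 0.1254, 0.0192] 0
```

Call:
step_arm --gripper '[0,0,0,0]' --pt "-0.001 0 0" --pt "-0.002 0 0" --pt "-0.003 0 0" --pt "-0.003 0 0" --spin '[0,0,0,0]'

```text
time: 4.6
tool_pos: [439.9, -159.7, 16.9]
orientation: [0.038, 0.999, 0.0, -0.005]
force: [-11.4, 7.6, 5.7]
opening: 0.265
gripper_force: 41.2
```

Call:
step_arm --gripper '[0,0.06,0.06,0.06,0.06,0.06,0.06,0.06,0.06,0.06]' --pt "0.003 0 0" --pt "0.003 0 0" --pt "0.003 0 0" --pt "0.003 0 0" --pt "0.003 0 -0.05" --pt "0.003 0 -0.1" --pt "0.003 0 -0.15" --pt "0.003 0 -0.2" --pt "0.003 0 -0.25" --pt "0.003 0 -0.28" --spin '[0,0,0,0,0,0,0,0,0,0]'

```text
time: 5.6
tool_pos: [444.0, -161.6, 300.9]
orientation: [0.039, 0.999, -0.001, 0.003]
force: [1.4, -0.3, -1.2]
opening: 0.701
gripper_force: 0.0
```

```bash
python3 -c "
from h import *
go((612.4,-177,290,147),(612.4,-177,206,147))
s=snap('top');c=cloud(s);hsv=cv2.cvtColor(s['image'],cv2.COLOR_RGB2HSV)
p=c[(hsv[...,1]>150)&((hsv[...,0]<10)|(hsv[...,0]>170))&(abs(c[...,0]-420)<60)&(abs(c[...,1]+157)<30)];print(np.median(p,0),len(p))
s=snap('scene');cv2.imwrite('pics/k2.png',cv2.resize(s['image'][200:360,300:460],None,fx=3.5,fy=3.5)[:,:,::-1])"
```

```text
t 5.6 tcp [ 444.  -161.6  300.9] yaw 85.5 F [ 1.4 -0.3 -1.2] open 0.701 gf 0.0
[-0.169, -0.0021, 0.0118] -61.5
[-0.1686, -0.002, 0.0958] -61.5
[ 439.39503981 -157.53330199   48.79191968] 66
```

View pics/k2.png

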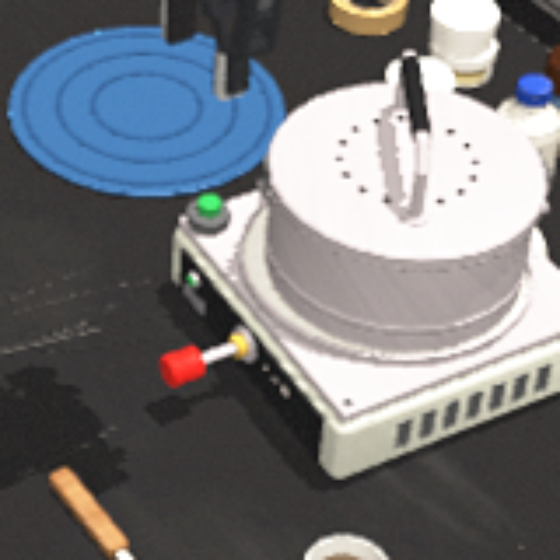

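The rod is fully in: the ring is hidden and the knob is at crop pixel (185,365). Next is the canister handle.

Call:
step_arm --gripper '[0.07,0.07,0.07,0.07,0.07,0.07,0.07,0.07,0.07,0.07]' --pt "0 0 0" --pt "-0.04 0 0" --pt "-0.08 0 0" --pt "-0.12 0 0.005" --pt "-0.169 -0.002 0.012" --pt "-0.169 -0.002 0.012" --pt "-0.169 -0.002 0.012" --pt "-0.169 -0.002 0.012" --pt "-0.169 -0.002 0.012" --pt "-0.169 -0.002 0.012" --spin '[-8,-16,-24,-32,-40,-48,-56,-61.5,-61.5,-61.5]'

```text
time: 6.7
tool_pos: [610.6, -176.8, 284.0]
orientation: [-0.476, 0.879, 0.0, -0.001]
force: [-0.8, 0.3, -0.2]
opening: 0.82
gripper_force: 0.0
```

```bash
python3 -c "
from h import *
go((612.4,-177,206,147))"
```

```text
t 6.7 tcp [ 610.6 -176.8  284. ] yaw 146.9 F [-0.8  0.3 -0.2] open 0.82 gf 0.0
[-0.0008, -0.0017, 0.078] -0.1
```

Call:
step_arm --gripper '[0.07,0.07,0.07,0,0,0,0,0,0,0]' --pt "-0.001 -0.002 0.03" --pt "-0.001 -0.002 0.06" --pt "-0.001 -0.002 0.078" --pt "-0.001 -0.002 0.078" --pt "-0.001 -0.002 0.078" --pt "-0.001 -0.002 0.078" --pt "-0.001 -0.002 0.078" --pt "-0.001 -0.002 0.078" --pt "-0.001 -0.002 0.078" --pt "-0.001 -0.002 0.078" --spin '[0,0,0,0,0,0,0,0,0,0]' --grip_force 100

```text
time: 7.7
tool_pos: [615.5, -177.3, 208.5]
orientation: [-0.477, 0.879, -0.002, 0.002]
force: [4.7, -2.0, 2.4]
opening: 0.139
gripper_force: 97.5
```

```bash
python3 -c "
from h import *
go((615.5,-177,244),(614,-12,250),(614,153,250))"
```

```text
t 7.7 tcp [ 615.5 -177.3  208.5] yaw 147.0 F [ 4.7 -2.   2.4] open 0.139 gf 97.5
[-0.0003, -0.0001, -0.0355] 0
[-0.1379, 0.0911, -0.0417] 0
[-0.2762, 0.181, -0.0418] 0
```

Call:
step_arm --gripper '[0,0,0,0,0,0]' --pt "0 0 -0.008" --pt "0 0 -0.016" --pt "0 0 -0.024" --pt "0 0 -0.033" --pt "0 0 -0.042" --pt "0 0 -0.042" --spin '[0,0,0,0,0,0]' --grip_force 110

```text
time: 8.3
tool_pos: [614.0, -176.6, 250.5]
orientation: [-0.477, 0.879, -0.001, 0.001]
force: [0.9, 0.1, -7.6]
opening: 0.137
gripper_force: 107.5
```

```bash
python3 -c "
from h import *
go((614,153,250))
s=snap('scene','lift.png');c=cloud(s)
"
```

```text
t 8.3 tcp [ 614.  -176.6  250.5] yaw 147.0 F [ 0.9  0.1 -7.6] open 0.137 gf 107.5
[-0.2764, 0.1794, 0.0004] 0
```

View pics/lift.png

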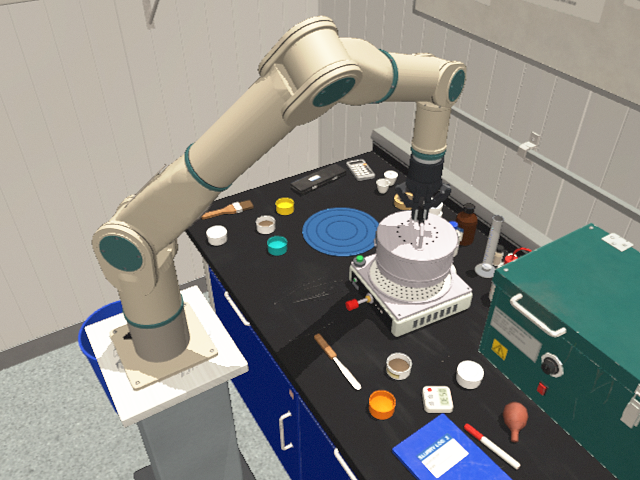

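The canister is lifted level, centred near (415,250), about 7.6 N. I'll carry it over to the mat.

Call:
step_arm --gripper '[0,0,0,0,0,0,0,0,0,0]' --pt "-0.014 0.009 0" --pt "-0.04 0.026 0" --pt "-0.07 0.045 0" --pt "-0.1 0.065 0" --pt "-0.13 0.084 0" --pt "-0.16 0.104 0" --pt "-0.19 0.123 0" --pt "-0.22 0.143 0" --pt "-0.245 0.159 0" --pt "-0.265 0.172 0" --spin '[0,0,0,0,0,0,0,0,0,0]'

```text
time: 9.35
tool_pos: [611.7, 143.1, 248.6]
orientation: [-0.479, 0.878, 0.001, -0.0]
force: [0.5, 0.6, -9.3]
opening: 0.136
gripper_force: 107.4
```

```bash
python3 -c "
from h import *
go((614,153,250),(614,153,141))
s=snap('top');c=cloud(s)
q=c[(c[...,2]>190)&(c[...,2]<215)&(abs(c[...,0]-614)<130)&(abs(c[...,1]-150)<130)];print(len(q),np.percentile(q,1,0),np.percentile(q,99,0))"
```

```text
t 9.3 tcp [611.7 143.1 248.6] yaw 147.2 F [ 0.5  0.6 -9.3] open 0.136 gf 107.4
[-0.0096, 0.0035, -0.0014] 0
[-0.0095, 0.0033, 0.1076] 0
1870 [512.9966589   64.35394402 199.44711266] [650.60518708 238.17044523 214.86854181]
```

Call:
step_arm --gripper '[0,0,0,0,0,0,0,0,0,0]' --pt "-0.005 0.002 0" --pt "-0.0095 0.0035 0.01" --pt "-0.0095 0.0035 0.03" --pt "-0.0095 0.0035 0.05" --pt "-0.0095 0.0035 0.07" --pt "-0.0095 0.0035 0.085" --pt "-0.0095 0.0035 0.095" --pt "-0.0095 0.0035 0.1" --pt "-0.0095 0.0035 0.103" --pt "-0.0095 0.0035 0.103" --spin '[0,0,0,0,0,0,0,0,0,0]'

```text
time: 10.4
tool_pos: [615.6, 149.2, 146.0]
orientation: [-0.477, 0.879, 0.0, 0.0]
force: [-0.1, -0.2, -7.8]
opening: 0.14
gripper_force: 107.4
```

Call:
step_arm --gripper '[0,0,0,0]' --pt "0 0 0.002" --pt "0 0 0.004" --pt "0 0 0.004" --pt "0 0 0.004" --spin '[0,0,0,0]'

```text
time: 10.8
tool_pos: [615.4, 148.9, 141.9]
orientation: [-0.477, 0.879, -0.0, 0.0]
force: [-0.2, -0.8, -8.9]
opening: 0.138
gripper_force: 107.4
```

Call:
step_arm --gripper '[0,0,0,0,0]' --pt "-0.002 0.001 0.001" --pt "-0.003 0.002 0.002" --pt "-0.003 0.002 0.003" --pt "-0.003 0.002 0.003" --pt "-0.003 0.002 0.003" --spin '[0,0,0,0,0]'

```text
time: 11.3
tool_pos: [615.3, 151.1, 140.5]
orientation: [-0.477, 0.879, -0.002, -0.001]
force: [-4.3, -7.0, 4.6]
opening: 0.139
gripper_force: 109.3
```

Contact: the wrist no longer carries the weight. Release gently and rise.

Call:
step_arm --gripper '[0.03,0.06,0.06,0.06,0.06,0.06,0.06,0.06,0.06,0.06]' --pt "0 0 0" --pt "0 0 0" --pt "0 0 0" --pt "0 0 0" --pt "0 0 -0.03" --pt "0 0 -0.07" --pt "0 0 -0.11" --pt "0 0 -0.14" --pt "0 0 -0.14" --pt "0 0 -0.14" --spin '[0,0,0,0,0,0,0,0,0,0]'

```text
time: 12.3
tool_pos: [615.5, 152.8, 279.2]
orientation: [-0.477, 0.879, -0.0, 0.001]
force: [-0.2, -0.3, -0.2]
opening: 0.703
gripper_force: 0.0
```

```bash
python3 -c "
from h import *
s=snap('top','t2.png');c=cloud(s)
s2=snap('scene');c2=cloud(s2)
for c in(c,c2):
  q=c[(c[...,2]>97)&(c[...,2]<113)&(abs(c[...,0]-614)<120)&(abs(c[...,1]-150)<120)];print(len(q),np.percentile(q,1,0),np.percentile(q,99,0))
go((422.3,284.5,120),(422.3,284.5,10))
print(viewer.boxes_of('top','tin_a'))
"
```

```text
2147 [519.56101591  74.47609456  97.66808176] [673.54473143 244.5952471  110.29660515]
1888 [518.44117826  54.55616988  97.46324751] [701.94923156 236.61894246 108.53210618]
t 12.4 tcp [614.8 152.1 277.4] yaw 147.0 F [ 0.6 -0.7  0.1] open 0.704 gf 0.0
[-0.0066, 0.2334, 0.1577] 0
[-0.0069, 0.2333, 0.2677] 0
[{'rect': [256.4, 268.9, 19.5, 20.8], 'confidence': 0.87}, {'rect': [441.2, 258.8, 21.1, 20.2], 'confidence': 0.82}, {'rect': [205.4, 227.8, 24.1, 21.7], 'confidence': 0.72}, {'rect': [468.2, 296.4, 23.9, 18.9], 'confidence': 0.62}, {'rect': [219.2, 261.6, 19.7, 16.5], 'confidence': 0.6}]
```

View pics/t2.png

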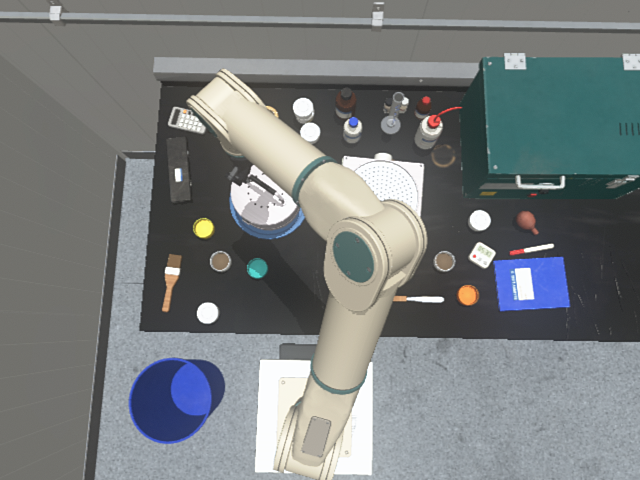

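The canister stands on the mat near (265,195), with blue visible all round where it isn't hidden. Next is the first tin (220,261).

Call:
step_arm --gripper '[0.08,0.08,0.08,0.08,0.08,0.08,0.08,0.08,0.08,0.08]' --pt "0 0.05 0" --pt "0 0.1 0" --pt "-0.003 0.15 0.01" --pt "-0.007 0.195 0.04" --pt "-0.007 0.22 0.08" --pt "-0.007 0.233 0.12" --pt "-0.007 0.233 0.16" --pt "-0.007 0.233 0.18" --pt "-0.007 0.233 0.18" --pt "-0.007 0.233 0.18" --spin '[0,0,0,0,0,0,0,0,0,0]'

```text
time: 13.45
tool_pos: [423.2, 285.5, 98.6]
orientation: [-0.478, 0.879, 0.0, -0.001]
force: [0.4, 0.3, 0.4]
opening: 0.937
gripper_force: 0.0
```

```bash
cat >> h.py <<'E'
def tins():
    s=snap('top');c=cloud(s);h=cv2.cvtColor(s['image'],cv2.COLOR_RGB2HSV)
    m=((c[...,2]>22)&(c[...,2]<42)|(c[...,2]>97)&(c[...,2]<112))&(h[...,1]<60)&(h[...,2]>80)
    w=((h[...,0]>4)&(h[...,0]<20)&(h[...,1]>40)&(h[...,1]<140)&(c[...,2]>10)&(c[...,2]<110)&(abs(c[...,0]-550)<320)).astype(np.uint8)
    n,l,t,g=cv2.connectedComponentsWithStats(w)
    for i in range(1,n):
        if 40<t[i,4]<400:
            p=c[l==i]; print('soil',g[i].round(0),t[i,4],np.median(p,0).round(1),((np.percentile(p,3,0)+np.percentile(p,97,0))/2).round(1))
E
python3 -c "
from h import *
tins()
go((422.3,284.5,3,147))"
```

```text
soil [266. 123.] 104 [847.1 167.1  19.9] [849.8 171.3  18.4]
soil [526. 219.] 212 [ 560.9 -595.7   42.1] [ 562.1 -597.2   40.7]
soil [220. 261.] 214 [422.4 284.4  18.1] [422.4 285.4  18.1]
soil [444. 261.] 205 [ 436.5 -361.9   18.1] [ 437.  -362.5   18.4]
soil [175. 262.] 72 [416.8 415.9  12.4] [416.  418.7  13.5]
soil [168. 291.] 191 [338.5 429.5  13. ] [330.8 426.2  13.8]
soil [391. 298.] 107 [ 327.5 -209.8   12.9] [ 328.  -213.    13.9]
t 13.5 tcp [423.8 285.9  99.4] yaw 147.0 F [0.4 0.  1. ] open 0.932 gf 0.0
[0.0021, 0.0005, 0.0964] 0.0
```

Call:
step_arm --gripper '[0.08,0.08,0.08,0.08,0.04,0.04,0.04,0.04,0.04,0.04]' --pt "0.002 0 0.04" --pt "0.002 0 0.075" --pt "0.002 0 0.0955" --pt "0.002 0 0.0955" --pt "0.002 0 0.0955" --pt "0.002 0 0.0955" --pt "0.002 0 0.0955" --pt "0.002 0 0.0955" --pt "0.002 0 0.0955" --pt "0.002 0 0.0955" --spin '[0,0,0,0,0,0,0,0,0,0]' --grip_force 45

```text
time: 14.5
tool_pos: [423.8, 284.6, 5.5]
orientation: [-0.477, 0.879, 0.0, 0.002]
force: [-0.2, -0.7, 5.4]
opening: 0.617
gripper_force: 47.0
```

```bash
python3 -c "
from h import *
go((422.3,284.5,130,147),(440,-50,130,147),(600,-118,130,147),(600,-118,78,147))"
```

```text
t 14.5 tcp [423.8 284.6   5.5] yaw 147.0 F [-0.2 -0.7  5.4] open 0.617 gf 47.0
[0.0004, 0.001, -0.1245] 0.0
[0.2714, -0.196, -0.1251] 0.0
[0.2413, -0.3672, -0.1248] 0.0
[0.2415, -0.3671, -0.0728] 0.0
```

Call:
step_arm --gripper '[0.04,0.04,0.04,0.04,0.04,0.04,0.04,0.04,0.04,0.04]' --pt "0 0 -0.02" --pt "0 0 -0.05" --pt "0.027 -0.02 -0.07" --pt "0.06 -0.044 -0.08" --pt "0.09 -0.065 -0.09" --pt "0.12 -0.087 -0.1" --pt "0.15 -0.108 -0.11" --pt "0.18 -0.13 -0.11" --pt "0.21 -0.152 -0.11" --pt "0.23 -0.166 -0.11" --spin '[0,0,0,0,0,0,0,0,0,0]'

```text
time: 15.5
tool_pos: [437.0, -2.9, 114.6]
orientation: [-0.476, 0.879, -0.001, 0.0]
force: [-0.0, 0.5, 0.1]
opening: 0.62
gripper_force: 47.8
```

```bash
python3 -c "
from h import *
go((440,-50,118,147),(614,-127,118,147),(614,-127,80,147))"
```

```text
t 15.5 tcp [437.   -2.9 114.6] yaw 146.9 F [-0.   0.5  0.1] open 0.62 gf 47.8
[0.0378, -0.0283, -0.0033] -0.1
[0.0072, -0.216, -0.0028] -0.1
[0.0071, -0.2159, 0.0352] -0.1
```

Call:
step_arm --gripper '[0.04,0.04,0.04,0.04,0.04,0.04,0.04,0.04,0.04,0.04]' --pt "0.02 -0.028 -0.003" --pt "0.025 -0.06 -0.003" --pt "0.02 -0.095 -0.003" --pt "0.015 -0.13 -0.003" --pt "0.01 -0.165 -0.003" --pt "0.007 -0.195 -0.003" --pt "0.007 -0.216 -0.003" --pt "0.007 -0.216 0.01" --pt "0.007 -0.216 0.022" --pt "0.007 -0.216 0.028" --spin '[0,0,0,0,0,0,0,0,0,0]'

```text
time: 16.5
tool_pos: [612.0, -122.5, 84.1]
orientation: [-0.478, 0.878, 0.001, -0.001]
force: [-0.6, 0.2, -0.3]
opening: 0.62
gripper_force: 47.8
```

```bash
python3 -c "
from h import *
go((614,-127,80,147))"
```

```text
t 16.5 tcp [ 612.  -122.5   84.1] yaw 147.1 F [-0.6  0.2 -0.3] open 0.62 gf 47.8
[0.0027, -0.0041, 0.0041] 0.1
```

Call:
step_arm --gripper '[0.04,0.04,0.04,0.04]' --pt "0 0 0.002" --pt "0 0 0.004" --pt "0 0 0.0045" --pt "0 0 0.0045" --spin '[0,0,0,0]'

```text
time: 16.9
tool_pos: [614.2, -122.9, 81.1]
orientation: [-0.478, 0.879, -0.0, 0.0]
force: [0.3, -0.5, -1.0]
opening: 0.617
gripper_force: 47.8
```

Call:
step_arm --gripper '[0.04,0.04,0.04]' --pt "0 -0.002 0.0015" --pt "0 -0.002 0.0025" --pt "0 -0.002 0.0025" --spin '[0,0,0]'

```text
time: 17.2
tool_pos: [616.1, -124.1, 79.6]
orientation: [-0.477, 0.879, -0.0, 0.0]
force: [-2.0, -0.6, 6.9]
opening: 0.617
gripper_force: 48.7
```

Call:
step_arm --gripper '[0.07,0.07,0.07,0.07,0.08,0.08,0.08,0.08]' --pt "0 0 0" --pt "0 0 0" --pt "0 0 0" --pt "0 0 -0.02" --pt "0 0 -0.06" --pt "0 0 -0.1" --pt "0 0 -0.1" --pt "0 0 -0.1" --spin '[0,0,0,0,0,0,0,0]'

```text
time: 18.0
tool_pos: [616.2, -124.3, 179.0]
orientation: [-0.477, 0.879, -0.001, 0.001]
force: [0.1, -0.4, -0.7]
opening: 0.936
gripper_force: 0.0
```

```bash
python3 -c "
from h import *
tins()
go((436.5,-361,140,100),(436.5,-361,110,100))"
```

```text
soil [270. 124.] 59 [842.4 155.3  17.5] [848.5 164.7  17.9]
soil [367. 195.] 62 [ 606.2 -130.3   92.6] [ 610.1 -132.1   92. ]
soil [526. 221.] 319 [ 556.2 -595.1   38.1] [ 556.4 -601.2   31.7]
soil [174. 261.] 114 [420.3 419.5  12.5] [420.3 420.6  13.5]
soil [168. 290.] 205 [335.7 430.8  12.5] [329.3 426.1  13.9]
soil [391. 298.] 106 [ 327.  -211.5   12.5] [ 328.3 -211.9   13.4]
t 18.1 tcp [ 615.3 -124.6  177.7] yaw 147.0 F [-0.1  0.  -0.8] open 0.939 gf 0.0
[0.2955, 0.0213, 0.0381] 47.0
[0.2955, 0.0212, 0.0681] 47.0
```

Call:
step_arm --gripper '[0.08,0.08,0.08,0.08,0.08,0.08,0.08,0.08,0.08,0.08]' --pt "0.04 0.003 0" --pt "0.085 0.006 0" --pt "0.13 0.01 0" --pt "0.175 0.013 0.01" --pt "0.22 0.016 0.03" --pt "0.265 0.019 0.05" --pt "0.2955 0.0213 0.068" --pt "0.2955 0.0213 0.068" --pt "0.2955 0.0213 0.068" --pt "0.2955 0.0213 0.068" --spin '[0,0,0,0,0,0,0,0,0,0]'

```text
time: 19.05
tool_pos: [438.1, -359.0, 110.2]
orientation: [-0.478, 0.878, 0.0, 0.001]
force: [0.6, -0.5, 0.7]
opening: 0.938
gripper_force: 0.0
```

```bash
python3 -c "
from h import *
tins()
s=snap('scene','s3.png')
go((436.5,-361.5,5,147))"
```

```text
soil [266. 123.] 107 [847.2 167.5  18.9] [849.8 170.4  17.9]
soil [364. 193.] 190 [ 613.7 -124.4   92.1] [ 614.8 -124.7   91.9]
soil [528. 220.] 237 [ 558.  -600.    41.7] [ 557.6 -605.1   32.6]
soil [441. 259.] 99 [ 443.1 -353.    18.3] [ 442.5 -355.2   17.8]
soil [174. 261.] 106 [420.1 419.3  12.4] [420.4 421.   14. ]
soil [168. 290.] 214 [341.5 429.6  12.6] [330.3 426.3  14. ]
soil [392. 298.] 109 [ 327.5 -212.8   12.5] [ 328.2 -212.8   13.8]
t 19.1 tcp [ 438.5 -359.   110.7] yaw 147.2 F [ 0.2  0.1 -0.1] open 0.936 gf 0.0
[0.0033, 0.0004, 0.1057] 0.2
```

View pics/s3.png

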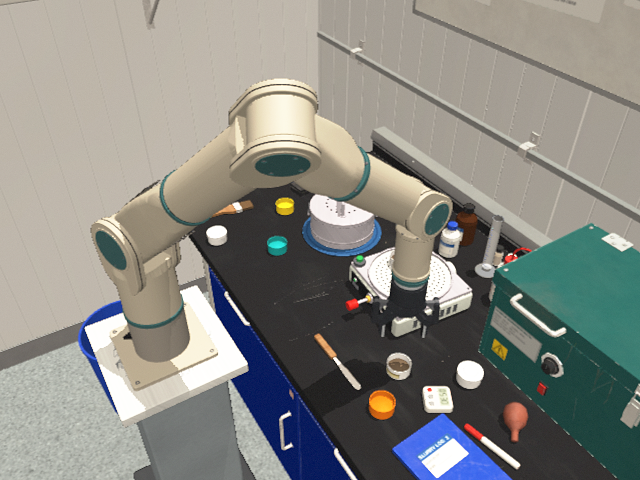

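Tin 2 is still at (398,366) in the scene view, with the gripper over it. The canister stands on the mat at (342,222). Descend and grip.

Call:
step_arm --gripper '[0.08,0.08,0.08,0.08,0.04,0.04,0.04,0.04,0.04,0.04]' --pt "0.003 0 0.04" --pt "0.003 0 0.08" --pt "0.003 0 0.106" --pt "0.003 0 0.106" --pt "0.003 0 0.106" --pt "0.003 0 0.106" --pt "0.003 0 0.106" --pt "0.003 0 0.106" --pt "0.003 0 0.106" --pt "0.003 0 0.106" --spin '[0,0,0,0,0,0,0,0,0,0]'

```text
time: 20.15
tool_pos: [437.2, -363.1, 6.6]
orientation: [-0.478, 0.879, -0.001, 0.001]
force: [-0.5, 1.5, 8.2]
opening: 0.635
gripper_force: 47.9
```

```bash
python3 -c "
from h import *
go((436.5,-361.5,118,147),(606,-219,118,147),(606,-219,82,147))"
```

```text
t 20.1 tcp [ 437.2 -363.1    6.6] yaw 147.0 F [-0.5  1.5  8.2] open 0.635 gf 47.9
[-0.0011, 0.0011, -0.1115] 0.0
[-0.2128, -0.0637, -0.111] 0.0
[-0.2128, -0.0635, -0.075] 0.0
```

Call:
step_arm --gripper '[0.04,0.04,0.04,0.04,0.04,0.04,0.04,0.04,0.04,0.04]' --pt "0 0 -0.02" --pt "0 0 -0.055" --pt "0 0 -0.095" --pt "-0.03 -0.009 -0.111" --pt "-0.07 -0.021 -0.111" --pt "-0.11 -0.033 -0.111" --pt "-0.15 -0.045 -0.111" --pt "-0.185 -0.055 -0.111" --pt "-0.205 -0.062 -0.111" --pt "-0.213 -0.0637 -0.111" --spin '[0,0,0,0,0,0,0,0,0,0]'

```text
time: 21.15
tool_pos: [607.1, -216.3, 116.6]
orientation: [-0.479, 0.878, -0.0, 0.002]
force: [-0.5, -0.9, 0.0]
opening: 0.635
gripper_force: 47.7
```

```bash
python3 -c "
from h import *
go((606,-219,85,147))
s=snap('scene');cv2.imwrite('pics/s4.png',cv2.resize(s['image'][200:360,320:480],None,fx=3.5,fy=3.5)[:,:,::-1])"
```

```text
t 21.1 tcp [ 607.1 -216.3  116.6] yaw 147.2 F [-0.5 -0.9  0. ] open 0.635 gf 47.7
[0.003, -0.0005, 0.0316] 0.2
```

View pics/s4.png

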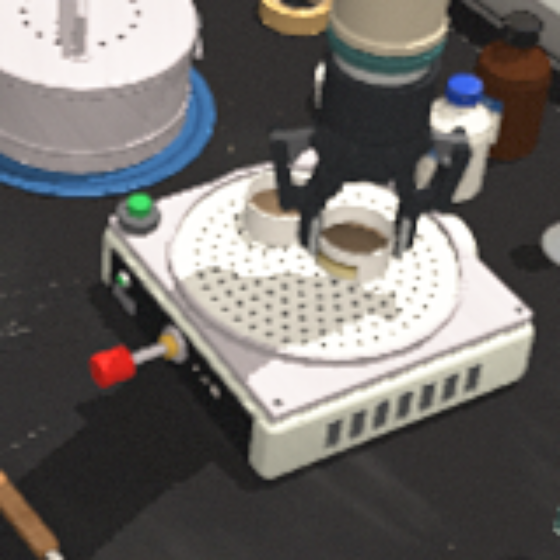

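Tin 2 is held level at crop pixel (355,245), over the plate and clear of tin 1 at (275,215). Lower it.

Call:
step_arm --gripper '[0.04,0.04,0.04,0.04,0.04,0.04,0.04,0.04,0.04]' --pt "0.003 0 0.012" --pt "0.003 0 0.022" --pt "0.003 0 0.028" --pt "0.003 0 0.031" --pt "0.003 0 0.033" --pt "0.003 0 0.0345" --pt "0.003 0 0.0355" --pt "0.003 0 0.0355" --pt "0.003 0 0.0355" --spin '[0,0,0,0,0,0,0,0,0]'

```text
time: 22.1
tool_pos: [603.1, -221.7, 80.6]
orientation: [-0.477, 0.879, -0.0, -0.0]
force: [-2.8, -1.2, 5.5]
opening: 0.631
gripper_force: 48.3
```

Contact. Release and rise, moving away.

Call:
step_arm --gripper '[0.068,0.068,0.068,0.068,0.068,0.068,0.068,0.068]' --pt "0 0 0" --pt "0 0 0" --pt "0 0 0" --pt "0 0 -0.02" --pt "0 0 -0.06" --pt "0 0 -0.1" --pt "0 0 -0.12" --pt "0 0 -0.12" --spin '[0,0,0,0,0,0,0,0]'

```text
time: 22.9
tool_pos: [605.7, -221.1, 205.1]
orientation: [-0.477, 0.879, -0.002, 0.003]
force: [-0.3, -0.1, -0.2]
opening: 0.796
gripper_force: 0.0
```

```bash
python3 -c "
from h import *
tins()
go((440,-159.7,200,85.5),(440,-159.7,17,85.5))"
```

```text
soil [270. 124.] 67 [841.  158.1  18.7] [848.5 164.8  17.6]
soil [364. 193.] 200 [ 613.6 -124.5   91.8] [ 614.  -124.8   91.3]
soil [526. 221.] 320 [ 555.9 -594.4   38.9] [ 556.9 -601.5   32. ]
soil [174. 260.] 105 [423.1 418.6  12.3] [421.4 420.4  14. ]
soil [168. 290.] 208 [340.1 429.6  12.6] [330.4 425.9  13.8]
soil [391. 298.] 102 [ 327.5 -207.4   12.6] [ 328.3 -211.7   13.5]
t 22.9 tcp [ 604.3 -221.4  202.7] yaw 147.0 F [-0.3 -1.  -1.6] open 0.798 gf 0.0
[0.0377, 0.1714, 0.0019] 61.5
[0.0379, 0.1722, 0.1849] 61.5
```

Call:
step_arm --gripper '[0.06,0.06,0.06,0.06,0.06,0.06,0.06,0.06,0.06,0.06]' --pt "0.01 0.04 0" --pt "0.02 0.08 0" --pt "0.03 0.12 0" --pt "0.038 0.171 0" --pt "0.038 0.171 0.03" --pt "0.038 0.171 0.06" --pt "0.038 0.171 0.08" --pt "0.038 0.171 0.1" --pt "0.038 0.171 0.1" --pt "0.038 0.171 0.1" --spin '[8,16,24,32,40,48,56,61.5,61.5,61.5]'

```text
time: 23.95
tool_pos: [438.6, -159.9, 99.7]
orientation: [0.037, 0.999, 0.0, -0.001]
force: [0.8, 0.7, 0.6]
opening: 0.7
gripper_force: 0.0
```

```bash
python3 -c "
from h import *
tins()
s=snap('top');cv2.imwrite('pics/s5.png',cv2.resize(s['image'][140:320,200:470],None,fx=2.9,fy=2.9)[:,:,::-1])
go((440,-159.7,17,85.5))"
```

```text
soil [271. 124.] 65 [841.5 154.3  19.6] [847.6 157.3  18.8]
soil [364. 193.] 199 [ 613.8 -124.4   92.2] [ 614.9 -124.8   91.9]
soil [398. 197.] 192 [ 604.  -219.2   92. ] [ 605.3 -220.3   92. ]
soil [527. 220.] 248 [ 558.9 -596.9   41.3] [ 558.1 -601.7   33.2]
soil [174. 260.] 104 [422.6 418.9  12.8] [420.4 420.2  13.2]
soil [168. 291.] 189 [338.1 430.   12.2] [330.4 425.8  13.6]
soil [392. 298.] 114 [ 327.3 -210.1   12.8] [ 327.9 -212.9   13.7]
t 24.1 tcp [ 439.5 -160.3  100.5] yaw 85.6 F [0.8 1.3 0. ] open 0.702 gf 0.0
[-0.0004, 0.0006, 0.0835] 0.1
```

View pics/s5.png

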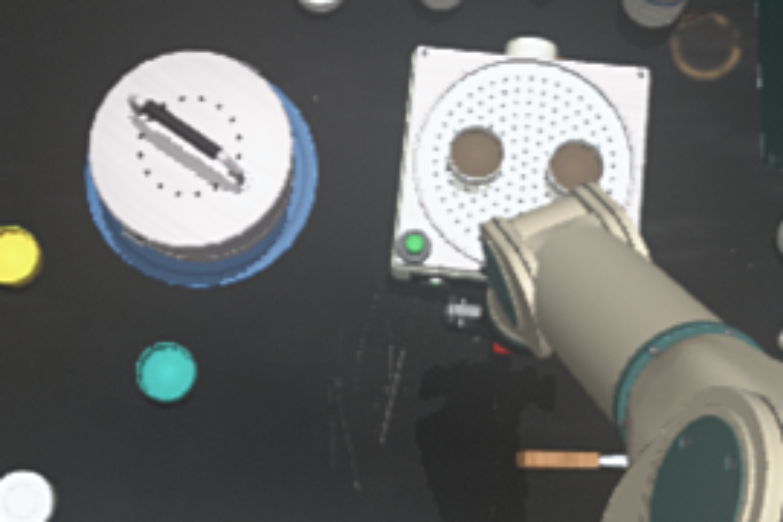

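Both tins stand flat on the plate inside the rim, at crop pixels (475,155) and (577,165), soil at z≈92. The canister is on the mat. Now grip the knob.

Call:
step_arm --gripper '[0.06,0.06,0.06,0.06,0,0,0,0,0,0]' --pt "0 0.0005 0.035" --pt "0 0.0005 0.065" --pt "0 0.0005 0.083" --pt "0 0.0005 0.083" --pt "0 0.0005 0.083" --pt "0 0.0005 0.083" --pt "0 0.0005 0.083" --pt "0 0.0005 0.083" --pt "0 0.0005 0.083" --pt "0 0.0005 0.083" --spin '[0,0,0,0,0,0,0,0,0,0]' --grip_force 50

```text
time: 25.05
tool_pos: [440.0, -159.6, 18.2]
orientation: [0.039, 0.999, 0.0, 0.001]
force: [-1.2, 1.4, 5.3]
opening: 0.26
gripper_force: 48.6
```

Call:
step_arm --gripper '[0,0,0,0,0,0,0,0]' --pt "0.004 0 0" --pt "0.008 0 0" --pt "0.012 0 0" --pt "0.016 0 0" --pt "0.019 0 0" --pt "0.02 0 0" --pt "0.02 0 0" --pt "0.02 0 0" --spin '[0,0,0,0,0,0,0,0]'

```text
time: 25.85
tool_pos: [419.9, -158.0, 18.1]
orientation: [0.039, 0.999, -0.0, 0.001]
force: [0.5, 1.3, 12.5]
opening: 0.264
gripper_force: 49.6
```

Moved 20.1 mm. Release, rise and check.

Call:
step_arm --gripper '[0.05,0.05,0.05,0.05,0.05,0.05,0.05,0.05,0.05,0.05]' --pt "0 0 0" --pt "0 0 0" --pt "0 0 0" --pt "0 0 -0.03" --pt "0 0 -0.07" --pt "0 0 -0.12" --pt "0 0 -0.16" --pt "0.0 0.02 -0.18" --pt "0 0.05 -0.18" --pt "0 0.08 -0.18" --spin '[0,0,0,0,0,0,0,0,0,0]'

```text
time: 26.85
tool_pos: [425.3, -78.6, 197.4]
orientation: [0.04, 0.999, -0.0, 0.001]
force: [0.5, -0.4, 0.4]
opening: 0.586
gripper_force: 0.0
```

```bash
python3 -c "
from h import *
s=snap('top');c=cloud(s);hsv=cv2.cvtColor(s['image'],cv2.COLOR_RGB2HSV)
p=c[(hsv[...,1]>150)&((hsv[...,0]<10)|(hsv[...,0]>170))&(abs(c[...,0]-420)<60)&(abs(c[...,1]+157)<30)];print(np.median(p,0),len(p))
s=snap('scene');cv2.imwrite('pics/s6.png',cv2.resize(s['image'][240:330,310:420],None,fx=6,fy=6)[:,:,::-1])
go((524.5,-66,150,85.5),(524.5,-66,100,85.5))"
```

```text
[nan nan nan] 0
t 26.9 tcp [425.5 -74.9 197.3] yaw 85.9 F [ 0.5 -0.1 -0.1] open 0.585 gf 0.0
[-0.098, 0.016, 0.0475] 0.4
[-0.098, 0.0159, 0.0975] 0.4
  return _methods._mean(a, axis=axis, dtype=dtype,
  ret = um.true_divide(
```

View pics/s6.png

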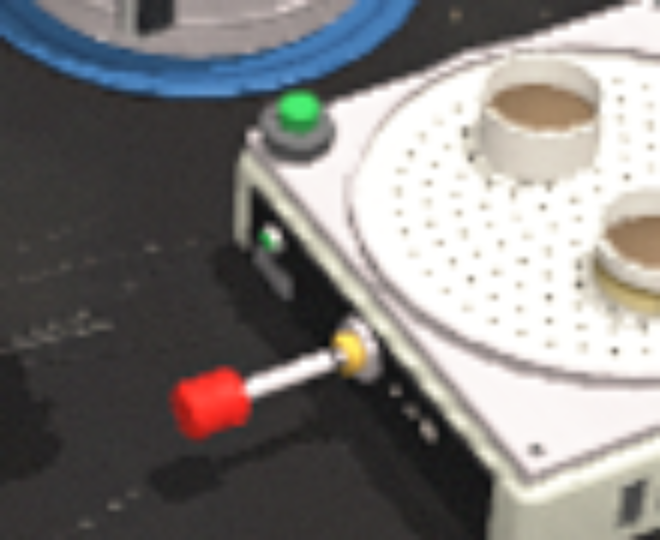

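The knob sits at scene (345,307), midway between shut (353,304) and out (339,309), which is the middle click. Now the button, with shut fingers.

Call:
step_arm --gripper '[0,0,0,0,0,0,0,0]' --pt "-0.04 0.008 0" --pt "-0.08 0.014 0" --pt "-0.098 0.016 0.03" --pt "-0.098 0.016 0.06" --pt "-0.098 0.016 0.08" --pt "-0.098 0.016 0.09" --pt "-0.098 0.016 0.09" --pt "-0.098 0.016 0.09" --spin '[0,0,0,0,0,0,0,0]'

```text
time: 27.75
tool_pos: [524.6, -70.4, 107.3]
orientation: [0.039, 0.999, -0.0, 0.0]
force: [0.2, 0.2, 0.9]
opening: 0.001
gripper_force: 0.0
```

```bash
python3 -c "
from h import *
go((524.5,-66,95,85.5),(524.5,-66,87,85.5))
s=snap('scene');c=cloud(s);h=cv2.cvtColor(s['image'],cv2.COLOR_RGB2HSV)
p=c[(h[...,1]>180)&((h[...,0]<6)|(h[...,0]>174))&(abs(c[...,0]-420)<40)&(abs(c[...,1]+157)<40)];print(np.median(p,0),len(p))"
```

```text
t 27.8 tcp [524.6 -70.4 107.3] yaw 85.5 F [0.2 0.2 0.9] open 0.001 gf 0.0
[0.0005, 0.0044, 0.0123] 0.0
[0.0005, 0.0044, 0.0203] 0.0
[ 418.76946749 -165.11338574   47.77501282] 103
```

Call:
step_arm --gripper '[0,0,0,0,0,0,0,0]' --pt "0 0.0045 0.004" --pt "0 0.0045 0.01" --pt "0 0.0045 0.014" --pt "0 0.0045 0.016" --pt "0 0.0045 0.018" --pt "0 0.0045 0.02" --pt "0 0.0045 0.02" --pt "0 0.0045 0.02" --spin '[0,0,0,0,0,0,0,0]'

```text
time: 28.6
tool_pos: [525.0, -65.4, 88.8]
orientation: [0.039, 0.999, -0.001, 0.001]
force: [-5.0, 0.3, 20.3]
opening: 0.001
gripper_force: 10.1
```

Call:
step_arm --gripper '[0,0]' --pt "0 0 -0.003" --pt "0 0 -0.003" --spin '[0,0]'

```text
time: 28.8
tool_pos: [525.0, -65.5, 90.4]
orientation: [0.039, 0.999, 0.0, 0.001]
force: [0.2, 0.6, 2.7]
opening: -0.002
gripper_force: 1.6
```

Call:
step_arm --gripper '[0,0]' --pt "0 0 -0.002" --pt "0 0 -0.002" --spin '[0,0]'

```text
time: 29.0
tool_pos: [524.9, -65.5, 91.9]
orientation: [0.039, 0.999, 0.0, 0.0]
force: [0.7, 0.7, 2.8]
opening: -0.001
gripper_force: 1.3
```

Call:
step_arm --gripper '[0,0]' --pt "0 0 -0.002" --pt "0 0 -0.002" --spin '[0,0]'

```text
time: 29.2
tool_pos: [524.7, -65.7, 93.8]
orientation: [0.039, 0.999, 0.0, 0.0]
force: [0.4, 0.9, 1.3]
opening: -0.005
gripper_force: 0.8
```

Call:
step_arm --gripper '[0,0]' --pt "0 0 -0.002" --pt "0 0 -0.002" --spin '[0,0]'

```text
time: 29.4
tool_pos: [524.1, -66.3, 95.6]
orientation: [0.039, 0.999, -0.0, -0.001]
force: [0.6, 0.8, 0.1]
opening: 0.002
gripper_force: 0.0
```

The spring lets go at about z 95 and bottoms at 88.8, so the travel was the full 6 mm and the press is good. Retreat and do a final check.

Call:
step_arm --gripper '[0,0,0,0,0,0,0,0,0,0]' --pt "0 0 -0.04" --pt "0 0 -0.09" --pt "0 0 -0.14" --pt "0.04 0 -0.17" --pt "0.08 0 -0.18" --pt "0.1 0 -0.18" --pt "0.1 0 -0.18" --pt "0.1 0 -0.18" --pt "0.1 0 -0.18" --pt "0.1 0 -0.18" --spin '[0,0,0,0,0,0,0,0,0,0]'

```text
time: 30.4
tool_pos: [425.8, -57.8, 275.5]
orientation: [0.039, 0.999, 0.001, -0.0]
force: [0.3, -1.2, -0.2]
opening: 0.0
gripper_force: 0.0
```

```bash
python3 -c "
from h import *
tins(); go((0,0,0))
s=snap('scene','fin.png');c=cloud(s);h=cv2.cvtColor(s['image'],cv2.COLOR_RGB2HSV)
p=c[(h[...,1]>180)&((h[...,0]<6)|(h[...,0]>174))&(abs(c[...,0]-420)<40)&(abs(c[...,1]+157)<40)];print(np.median(p,0),len(p))"
```

```text
soil [270. 124.] 62 [841.7 157.7  18.6] [848.4 163.8  17.5]
soil [369. 191.] 63 [ 619.7 -138.7   90.5] [ 619.  -137.    91.2]
soil [398. 197.] 204 [ 602.4 -219.9   91.5] [ 603.3 -220.3   91.6]
soil [527. 220.] 239 [ 558.7 -597.1   41.4] [ 556.3 -603.3   32.9]
soil [174. 260.] 117 [422.8 419.3  12.8] [420.9 419.9  13.1]
soil [168. 291.] 198 [337.2 430.8  12.5] [328.9 426.8  13.7]
t 30.4 tcp [425.7 -57.8 275.5] yaw 85.5 F [-0.4  0.2  0.3] open 0.0 gf 0.0
[0.4288, 0.0241, 0.2756] 0
[ 418.08357869 -165.64005274   47.88201664] 101
```

View pics/fin.png

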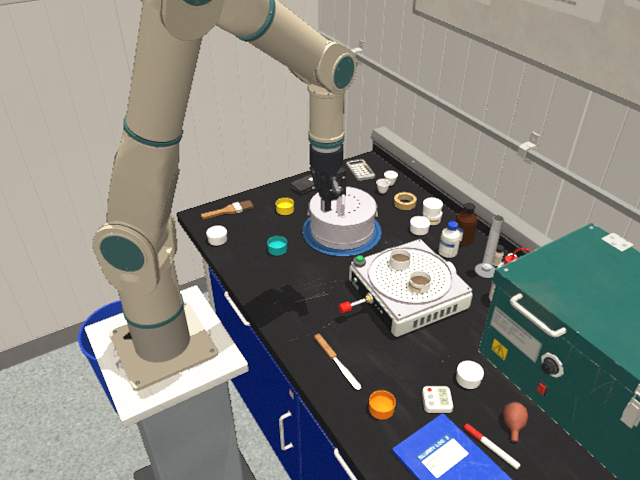

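The final view shows the canister on the mat at (342,222), both tins on the plate at (400,260) and (420,282), the rod at its middle click, and the bystanders where they were. Handing in.

```bash
python3 -c "
from bench import manip
print(manip.finish_job())"
```

```text
the job is handed in; nothing more can be done
None
```

The job is done and handed in at about 30 s of the 210 s allowed, in the order asked: air shut, canister upright on the mat, both open tins flat on the plate, rod at its middle click, green button pressed its full 6 mm; nothing else was moved, and the verdict was not shown.

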